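Set a worn cross-slide without backlash

ROBOT

A 6-joint arm with a two-finger parallel gripper is mounted at the origin on the work surface. World frame = base frame: x ahead of the robot, y to its left, z up, the work surface at z = 0. Lengths are in m, angles in degrees, forces in N, time in s.
With the tool pointing down it reaches from about 0.4 to 0.925 m from the base axis. Payload 3.4 kg.
Tool frame: the origin (TCP) lies at the very end of the fingers, on their centre line; the grasp point (between the pads) lies 19 mm behind it (robot.grasp_offset is the distance from the TCP to the grasp point, in m); z points along the fingers, y is the line along which they close (so a half turn about z gives the same grasp; the last joint's range is limited). The gripper opens to 85 mm and grips with 20 to 120 N. Pads are 22 mm wide; open, the fingers measure 114 mm over their backs; the gripper's body (76 mm by 85 mm) begins 54 mm behind the grasp point. The pads swing forward as they close: fully open they stand 13 mm farther back than shut.
Start: joints at [-80.472, 17.578, 86.31, -0, 76.112, -4.211], TCP at [0.137, -0.559, 0.231] pointing down, gripper open.
Joint ranges: [-179.03, 179.03], [-60, 130.46], [8.19, 133.38], [-81.62, 261.62], [5.75, 156.47], [-153.77, 153.77]. Speed limits (degrees/s): [147.25, 147.25, 180, 180, 180, 180].

INTERFACE

Orientations are given as a 3x3 rotation matrix whose columns are the frame's x, y, z axes.
In Python, from workcell import robot gives the robot as it stands. The module is installed in compiled form; this text tells all that it offers. Calls block until the motion is done:
- robot.reach(position, orientation): joint-space move of the TCP to a pose.
- robot.move_l(position, frame=None, feed=0.15): straight line of the TCP; frame=None keeps the orientation; feed is the mean speed in m/s.
- robot.move_j(angles): joint-space move.
- robot.grip(opening, effort=None): opening from 0.0 (shut) to 1.0 (fully open); effort is the grip in N (None keeps the last); returns when the fingers have stopped.
- robot.pause(seconds).
- robot.ik(position, orientation): joint angles nearest the present ones, or None.
- robot.state(): the state.
- robot.grab_frame(name): name is "side" or "top"; returns a dict with "image" (420x560x3 uint8, red, green, blue), "camera_matrix" (3x3 intrinsics, pixels), "R" (3x3) and "t" (3): a world point X has camera coordinates R X + t. Camera axes: x right, y down, z forward; pixel columns grow to the right and rows downward; lengths in m; the calibration is good to about 2 mm. A picture is of the moment at which its call begins. There is no depth.
A pose or a line that the arm cannot do raises robot.IKError and nothing moves.
- robot.job_done(): hands the job in; it is judged then, once.
The state is a dict: "time_s": time; "qpos": joint angles; "qd": joint speeds; "joint_efforts": joint torques, N m; "position": TCP position; "ee_rot": TCP orientation; "contact_force": force on the tool from outside, world axes, zero at the start; "wrist_torque": the same for the moment, N m; "opening": opening from 0.0 (shut) to 1.0 (fully open); "grip_force": force on a finger pad.
Only numpy, scipy, OpenCV 4.12 (cv2) and the standard library are available. Lean on these libraries where they do the work, as an engineer would, in place of code of your own. Each camera call takes 0.05 s, during which the arm holds its last target. There are 200 camera calls.

TASK

On the welding bench, set the slide with the red knob to its yellow tab. The screw has play, so turn the knob anticlockwise (seen from above) until the white pointer has gone about 20 mm (15 degrees) beyond the yellow tab, then turn it back clockwise until the pointer points at the tab, so that the last motion is clockwise, and let go. Do not shift the yellow tab, and leave the slide with the blue knob alone.

Things in the scene. Friction and masses are not known exactly. Their poses are not given: they have to be found in the camera images.
- red_grip (a point): Red bar knob upright on a cross-slide's black dial. Bar 64 mm long, 16 wide, 40 high (84 to 124 mm above the bench), on a 40 mm hub; pinch it across the 16 mm. Point: on its vertical axis, 108 mm up. z up, x along the bar to its white-lined half, the one over the pointer. Stays where left. It has play: turns freely 0.11 rad either side of the pointer's direction, then drives the pointer (about 0.2 N m).
- red_tip (a point): Tip of the white pointer of the same slide, which shows its true position: 80 mm from the knob's axis, 66 mm above the bench, 12 mm wide. x outward, z up. Turns about the knob's axis, driven by the knob once its play is used up, and stays where left. It starts 18 to 42 degrees clockwise (from above) of the yellow tab; its stops are 50 degrees or more beyond the tab.
- red_flag (a point): Yellow tab on the rim of the same dial (dial 200 mm across, top 60 mm above the bench): 8 mm wide, 85 to 108 mm from the knob's axis, top 71 mm up; stays put unless pushed hard. Point: inside its inner end, 80 mm from the axis, 66 mm up, where the pointer's tip should stop. x outward from the axis, z up, y along the rim anticlockwise.
- blue_bar_end (a point): End of the blue knob's bar, 32 mm from its axis, 108 mm above the bench, on a second slide to leave alone. Both slides are alike: grey 120 mm gearbox, black dial with white pointer and yellow tab, green bed 90 mm wide reaching 300 mm from the knob's axis away from the robot, aluminium carriage with two dark lugs (up to 105 mm high, 150 to 250 mm from the axis).

How it is judged:
By the outcome, as a careful person would: the job done as asked, in the order asked, and still so for the second after the job is handed in, with the robot touching nothing.
It also fails if it takes over 38 s, if anything falls off the work surface, if the arm or the gripper's body presses on something with over 40 N, if the wrist force passes 120 N, or if a joint passes its speed limit or range.

## Working session

There is one attempt and no reset: what is moved stays moved. The work goes in short steps, each a Python script; the robot and the scene stay as the last script left them, time stands still between calls to the robot, and variables do not carry over. Pictures are saved under pics/ and viewed, at most 10 in all, crops included, and the job is handed in when it is done.

```bash
mkdir -p pics; python3 - <<'E'
from workcell import robot
import cv2,numpy as np
for n in("top","side"):
    f=robot.grab_frame(n); cv2.imwrite(f"pics/{n}0.png",f["image"][:,:,::-1]); np.savez(f"pics/{n}0.npz",**f)
    print(n,f["camera_matrix"].round(1).tolist(),f["R"].round(3).tolist(),f["t"].round(3).tolist(),"C",(-f["R"].T@f["t"]).round(3))
E
```

```text
top [[423.6, 0.0, 279.3], [0.0, 423.6, 216.1], [0.0, 0.0, 1.0]] [[-0.027, -1.0, 0.006], [-0.987, 0.026, -0.159], [0.158, -0.01, -0.987]] [0.038, 0.538, 0.961] C [0.38  0.034 1.034]
side [[445.9, 0.0, 284.4], [0.0, 445.9, 213.5], [0.0, 0.0, 1.0]] [[-0.945, -0.327, -0.019], [-0.177, 0.558, -0.811], [0.276, -0.763, -0.585]] [0.497, 0.159, 0.81] C [0.274 0.692 0.612]
```

View pics/top0.png

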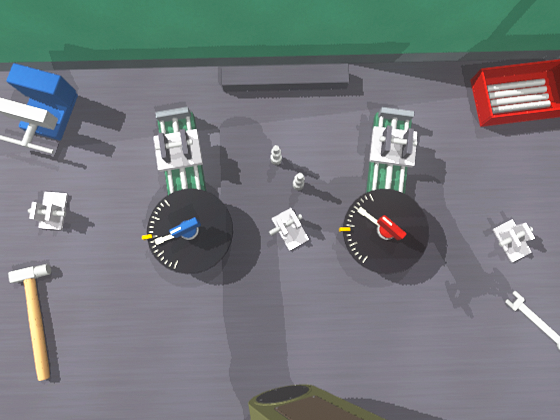

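View pics/side0.png

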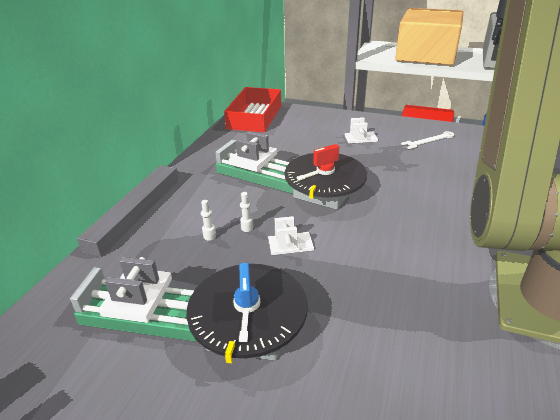

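The top view shows the red knob at about (388,230), its pointer tip at (361,210) and its tab at (345,229). The tab is therefore about 37° anticlockwise of the pointer.

```bash
cat > h.py <<'E'
import cv2,numpy as np
def cast(f,uv,z):
    K,R,t=f["camera_matrix"],f["R"],f["t"]; C=-R.T@t
    uv=np.atleast_2d(np.float64(uv)); d=(R.T@np.linalg.inv(K)@np.c_[uv,np.ones(len(uv))].T).T
    return C+d*((z-C[2])/d[:,2])[:,None]
def proj(f,X):
    p=f["camera_matrix"]@(f["R"]@np.asarray(X)+f["t"]); return p[:2]/p[2]
def mask_pts(m): 
    y,x=np.nonzero(m); return np.c_[x,y]
def ang(v): return np.degrees(np.arctan2(v[1],v[0]))
def measure(f,c=None,box=(330,180,440,280)):
    im=f["image"]; hsv=cv2.cvtColor(im,cv2.COLOR_RGB2HSV); x0,y0,x1,y1=box
    win=np.zeros(im.shape[:2],bool); win[y0:y1,x0:x1]=1
    H,S,V=[hsv[...,i].astype(int) for i in range(3)]
    o={}
    if c is None:
        blk=((V<60)&win).astype(np.uint8); cn=max(cv2.findContours(blk,cv2.RETR_EXTERNAL,cv2.CHAIN_APPROX_NONE)[0],key=cv2.contourArea)
        h=cv2.convexHull(cn)[:,0]; p=cast(f,h,.06)[:,:2]
        (cx,cy),r=cv2.minEnclosingCircle(p.astype(np.float32)); c=np.array([cx,cy]); o["r"]=r
    o["c"]=c
    yel=(H>18)&(H<38)&(S>140)&(V>110)&win; p=cast(f,mask_pts(yel),.071)[:,:2]-c
    o["yel_n"]=len(p)
    if len(p): o["tab"]=ang(p.mean(0))%360; o["tab_r"]=np.hypot(*p.mean(0))
    w=(S<60)&(V>120)&win; n,l,st,_=cv2.connectedComponentsWithStats(w.astype(np.uint8))
    best=None
    p=cast(f,mask_pts(w),.066)[:,:2]-c; r=np.hypot(*p.T); k=(r>.035)&(r<.083)
    if k.any():
        q=p[k]; a=np.degrees(np.arctan2(q[:,1],q[:,0]))%360
        o["ptr"]=np.median(a); o["ptr_n"]=int(k.sum()); o["ptr_rng"]=(a.min(),a.max(),r[k].max())
    red=((H<8)|(H>172))&(S>140)&win; p=mask_pts(red&(V>np.percentile(V[red],30) if red.any() else red))
    if len(p)>5:
        (u,v),s,_=cv2.minAreaRect(p.astype(np.float32)); o["red"]=cast(f,(u,v),.12)[0,:2]
        P=cast(f,p,.122)[:,:2]; e=np.linalg.eigh(np.cov((P-P.mean(0)).T))[1][:,1]; o["bar"]=ang(e)%180
    return o
E
python3 - <<'E'
from h import *
f=dict(np.load("pics/top0.npz")); print(measure(f))
im=f["image"][170:290,320:460,::-1]; cv2.imwrite("pics/c0.png",cv2.resize(im,None,fx=5,fy=5,interpolation=2))
E
```

```text
{'r': 0.05590987578034401, 'c': array([ 0.47189254, -0.25766677]), 'yel_n': 48, 'tab': np.float64(77.50691151145229), 'tab_r': np.float64(0.13710757009564953), 'ptr': np.float64(55.63383441277716), 'ptr_n': 89, 'ptr_rng': (np.float64(30.82275950097599), np.float64(84.49983791276937), np.float64(0.08295556250012155)), 'red': array([ 0.49038033, -0.21444126]), 'bar': np.float64(59.98076039164498)}
```

View pics/c0.png

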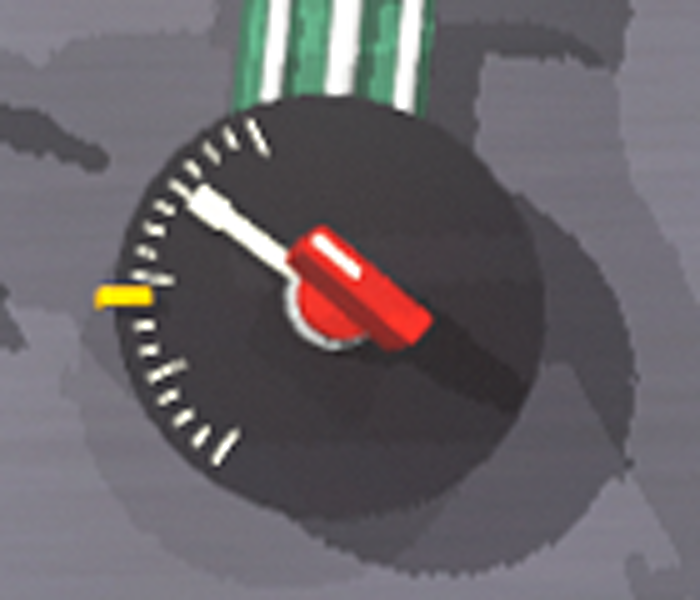

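The crop shows the dial centred near crop (330,306), the pointer tip near (200,198), the tab at (95–152,296), and the bar's top face centred near (362,288). The dark threshold was wrong, so I'll set the centre from these points and compare.

```bash
python3 - <<'E'
from h import *
f=dict(np.load("pics/top0.npz")); px=lambda a:np.array(a)/5-.4+[320,170]
ed=cast(f,[px(p) for p in((115,306),(545,306),(330,95),(330,517))],.06)[:,:2]; print(ed.round(4).tolist())
c1=np.array([ed[2:,0].mean(),ed[:2,1].mean()]); c2=cast(f,px((362,288)),.124)[0,:2]; print(c1,c2)
im=f["image"]; print(im[240,360],im[200,395],im[280,380],im[240,450])
for c in (c1,c2,(c1+c2)/2):
    print(measure(f,c)); t=cast(f,px((200,198)),.066)[0,:2]-c; print("tip",ang(t),np.hypot(*t))
e=cast(f,[px((306,243)),px((421,333))],.124)[:,:2];print("bar",ang(e[0]-e[1]),np.hypot(*(e[0]-e[1])))
from workcell import robot
c=(c1+c2)/2
for a in range(40,240,15):
    x=np.array([np.cos(np.radians(a)),np.sin(np.radians(a)),0]);z=np.array([0,0,-1.]);
    for s in(1,-1):
        R=np.c_[s*x,np.cross(z,s*x),z]; q=robot.ik([*c,.09],R); print(a,s,None if q is None else np.round(q[[0,5]] if hasattr(q,'shape') else [q[0],q[5]]))
E
```

```text
[[0.4981, -0.1214], [0.4928, -0.3212], [0.5955, -0.228], [0.3985, -0.2148]]
[ 0.49701113 -0.22132082] [ 0.49535939 -0.21892152]
[66 63 66] [69 66 68] [119 115 126] [112 110 119]
{'c': array([ 0.49701113, -0.22132082]), 'yel_n': 48, 'tab': np.float64(87.3339625762057), 'tab_r': np.float64(0.09762087255807637), 'ptr': np.float64(50.79111116409633), 'ptr_n': 141, 'ptr_rng': (np.float64(19.62416937589154), np.float64(141.85345120938373), np.float64(0.08286977229730581)), 'red': array([ 0.49038033, -0.21444126]), 'bar': np.float64(59.98076039164498)}
tip 49.71447236322667 0.07702169602207855
{'c': array([ 0.49535939, -0.21892152]), 'yel_n': 48, 'tab': np.float64(86.27502189186717), 'tab_r': np.float64(0.09531726934261323), 'ptr': np.float64(48.893366095884005), 'ptr_n': 158, 'ptr_rng': (np.float64(17.567960818098804), np.float64(142.51372696936326), np.float64(0.08285831997877889)), 'red': array([ 0.49038033, -0.21444126]), 'bar': np.float64(59.98076039164498)}
tip 47.6031588164885 0.07631124186033073
{'c': array([ 0.49618526, -0.22012117]), 'yel_n': 48, 'tab': np.float64(86.81081407525376), 'tab_r': np.float64(0.09646495252587282), 'ptr': np.float64(49.67126018071828), 'ptr_n': 145, 'ptr_rng': (np.float64(18.590792049656113), np.float64(142.1776064929705), np.float64(0.0829245060878812)), 'red': array([ 0.49038033, -0.21444126]), 'bar': np.float64(59.98076039164498)}
tip 48.66370743263362 0.07665345664120009
bar 49.29151002814797 0.062354950439895494
40 1 [-28.  22.]
40 -1 None
55 1 [-28.   7.]
55 -1 None
70 1 [-28.  -8.]
70 -1 None
85 1 [-28. -23.]
85 -1 None
100 1 [-28. -38.]
100 -1 [-28. 142.]
115 1 [-28. -53.]
115 -1 [-28. 127.]
130 1 [-28. -68.]
130 -1 [-28. 112.]
145 1 [-28. -83.]
145 -1 [-28.  97.]
160 1 [-28. -98.]
160 -1 [-28.  82.]
175 1 [ -28. -113.]
175 -1 [-28.  67.]
190 1 [ -28. -128.]
190 -1 [-28.  52.]
205 1 [ -28. -143.]
205 -1 [-28.  37.]
220 1 None
220 -1 [-28.  22.]
235 1 None
235 -1 [-28.   7.]
```

```bash
cat >> h.py <<'E'
C=np.array([0.4965,-0.2205])
def Rz(a):
    x=np.array([np.cos(np.radians(a)),np.sin(np.radians(a)),0]);z=np.array([0,0,-1.]); return np.c_[x,np.cross(z,x),z]
def show(robot):
    s=robot.state(); x=s["ee_rot"][:,0] if hasattr(s["ee_rot"],"shape") else np.array(s["ee_rot"])[:,0]
    print("t",round(s["time_s"],2),np.round(s["position"],4),"ang",ang(x).round(2),"F",np.round(s["contact_force"],1),"M",np.round(s["wrist_torque"],2),"op",round(s["opening"],3),"gf",np.round(s["grip_force"],1))
def snap(robot,n):
    f=robot.grab_frame(n); return f
E
python3 - <<'E'
from h import *; from workcell import robot
robot.reach([*C,.2],Rz(49.3)); show(robot)
robot.grip(.6,40)
robot.move_l([*C,.089],feed=.1); show(robot)
robot.grip(0,30); show(robot)
a=robot.grab_frame("top");b=robot.grab_frame("side")
cv2.imwrite("pics/g.png",np.hstack([cv2.resize(a["image"][150:300,310:460],(400,400)),cv2.resize(b["image"][110:230,250:370],(400,400))])[:,:,::-1])
E
```

```text
t 1.9 [ 0.4963 -0.2215  0.2001] ang 49.23 F [-0.4  0.  -0.1] M [ 0.03 -0.05  0.01] op 1.003 gf 0.0
t 3.59 [ 0.497  -0.2208  0.0896] ang 49.3 F [-0.4 -0.4 -0.3] M [ 0.02  0.01 -0.01] op 0.601 gf 0.0
t 3.99 [ 0.4974 -0.2209  0.0897] ang 49.3 F [1.9 0.2 2.8] M [ 0.06 -0.13 -0.03] op 0.18 gf 32.7
```

View pics/g.png

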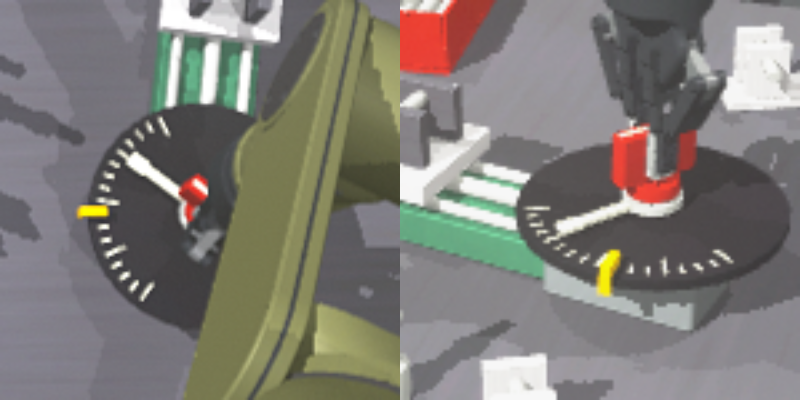

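The grip is sound with low forces, and both views show the pointer (top crop, tip near (133,158)) and the tab (93,212) clearly. Next I turn anticlockwise.

```bash
cat >> h.py <<'E'
def ptr(f,c=C):
    im=f["image"]; hsv=cv2.cvtColor(im,cv2.COLOR_RGB2HSV).astype(int); H,S,V=[hsv[...,i] for i in range(3)]
    def P(m,z,lo,hi):
        p=cast(f,mask_pts(m),z)[:,:2]-c; r=np.hypot(*p.T); a=np.degrees(np.arctan2(p[:,1],p[:,0])); k=(r>lo)&(r<hi)&(a>20)&(a<140); return a[k]
    w=P((S<60)&(V>140),.066,.048,.079); y=P((H>18)&(H<38)&(S>140)&(V>110),.071,.08,.115)
    return dict(ptr=np.median(w).round(2),n=len(w),sd=w.std().round(1),tab=y.mean().round(2),ny=len(y))
def turn(robot,to,step=8):
    while 1:
        s=robot.state(); q=np.array(s["qpos"]); a=ang(np.array(s["ee_rot"])[:,0]); d=to-a
        if abs(d)<.3: break
        q0=q.copy(); q0[5]-=np.clip(d,-step,step); robot.move_j(q0)
        if abs(d)<=step: break
    show(robot)
E
python3 - <<'E'
from h import *; from workcell import robot
print(ptr(robot.grab_frame("top")))
for t in(70,95,108.5):
    turn(robot,t,15); print(ptr(robot.grab_frame("top")))
E
```

```text
{'ptr': np.float64(49.76), 'n': 84, 'sd': np.float64(18.6), 'tab': np.float64(86.99), 'ny': 48}
t 4.75 [ 0.4969 -0.2206  0.0897] ang 69.77 F [0.3 0.7 3.1] M [0.08 0.05 0.03] op 0.187 gf 32.8
{'ptr': np.float64(62.85), 'n': 90, 'sd': np.float64(15.4), 'tab': np.float64(86.99), 'ny': 48}
t 5.45 [ 0.4963 -0.2205  0.0897] ang 94.68 F [-0.8  0.2  4.4] M [0.01 0.29 0.05] op 0.182 gf 33.0
{'ptr': np.float64(88.42), 'n': 97, 'sd': np.float64(14.0), 'tab': np.float64(86.99), 'ny': 48}
t 5.83 [ 0.4959 -0.2206  0.0897] ang 108.19 F [-2.7 -1.1  4.6] M [-0.07  0.32 -0.02] op 0.184 gf 33.0
{'ptr': np.float64(101.51), 'n': 94, 'sd': np.float64(16.3), 'tab': np.float64(86.99), 'ny': 48}
```

```bash
python3 - <<'E'
from h import *; from workcell import robot
turn(robot,109.2); print(ptr(robot.grab_frame("top")))
for t in(95,84.5):
    turn(robot,t,12); robot.pause(.2); m=ptr(robot.grab_frame("top")); print(m)
a=robot.grab_frame("top");b=robot.grab_frame("side")
cv2.imwrite("pics/k.png",np.hstack([cv2.resize(a["image"][180:270,330:420],(400,400)),cv2.resize(b["image"][130:220,270:360],(400,400))])[:,:,::-1])
E
```

```text
t 6.13 [ 0.4959 -0.2206  0.0897] ang 109.13 F [-2.1  0.2  4. ] M [-0.08  0.31  0.03] op 0.182 gf 33.1
{'ptr': np.float64(101.51), 'n': 94, 'sd': np.float64(16.3), 'tab': np.float64(86.99), 'ny': 48}
t 6.75 [ 0.4963 -0.2205  0.0897] ang 95.15 F [-1.   0.5  3.8] M [ 0.04  0.22 -0.06] op 0.182 gf 33.0
{'ptr': np.float64(100.14), 'n': 95, 'sd': np.float64(16.0), 'tab': np.float64(86.99), 'ny': 48}
t 7.29 [ 0.4965 -0.2205  0.0897] ang 84.71 F [-0.9  0.5  2.3] M [ 0.06 -0.01 -0.02] op 0.182 gf 32.9
{'ptr': np.float64(88.43), 'n': 99, 'sd': np.float64(14.0), 'tab': np.float64(86.99), 'ny': 48}
```

View pics/k.png

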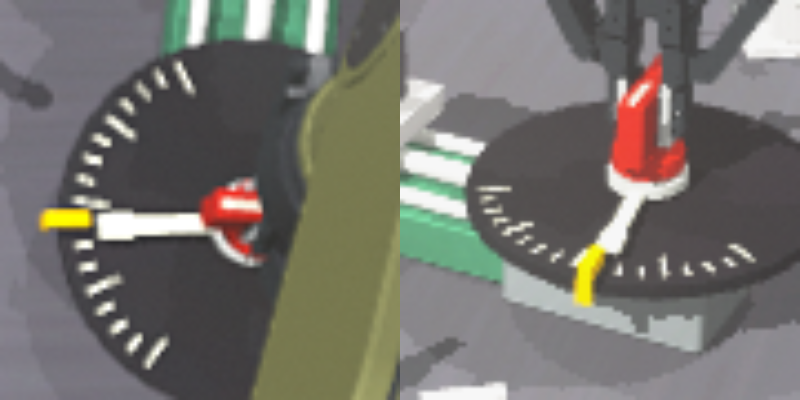

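In the top crop the pointer head sits at (113,227), still slightly anticlockwise of the tab at (65,219). The median picks up stray pixels, so I'll use a cleaner estimate, taking only the pointer's head in both views.

```bash
cat >> h.py <<'E'
def head(f,guess,c=C,lo=.06,hi=.079,w=10):
    im=f["image"]; K=6; big=cv2.resize(im,None,fx=K,fy=K,interpolation=cv2.INTER_CUBIC)
    hsv=cv2.cvtColor(big,cv2.COLOR_RGB2HSV).astype(int); H,S,V=[hsv[...,i] for i in range(3)]
    def P(m,z,lo,hi,g,w):
        p=cast(f,(mask_pts(m)+.5)/K-.5,z)[:,:2]-c; r=np.hypot(*p.T); a=np.degrees(np.arctan2(p[:,1],p[:,0])); k=(r>lo)&(r<hi)&(abs(a-g)<w); return p[k]
    q=P((S<60)&(V>140),.066,lo,hi,guess,w); y=P((H>18)&(H<38)&(S>140)&(V>110),.071,.088,.106,87,15)
    A=lambda p:(round(float(ang(p.mean(0))),2),len(p))
    return A(q),A(y),round(float(A(q)[0]-A(y)[0]),2)
E
python3 - <<'E'
from h import *; from workcell import robot
turn(robot,84.7)
a=robot.grab_frame("top");b=robot.grab_frame("side")
for d in((0,0),(.0015,0),(0,.0015)):
    c=C+d; print(d,head(a,89,c),head(b,89,c))
E
```

```text
t 7.64 [ 0.4965 -0.2205  0.0897] ang 84.54 F [1.1 0.1 3. ] M [ 0.18 -0.16  0.01] op 0.183 gf 32.8
(0, 0) ((88.29, 2032), (87.02, 1285), 1.27) ((88.89, 897), (88.05, 761), 0.84)
(0.0015, 0) ((89.48, 2035), (87.9, 1285), 1.58) ((90.18, 896), (88.93, 760), 1.25)
(0, 0.0015) ((88.11, 2031), (87.04, 1280), 1.07) ((88.92, 838), (88.05, 775), 0.87)
```

```bash
python3 - <<'E'
from h import *; from workcell import robot
turn(robot,83.5); robot.pause(.3)
a=robot.grab_frame("top");b=robot.grab_frame("side")
print(head(a,87),head(b,87))
E
```

```text
t 7.99 [ 0.4966 -0.2205  0.0897] ang 83.51 F [1.3 1.7 2.4] M [ 0.12 -0.08  0.05] op 0.182 gf 32.8
((88.07, 2106), (87.01, 1284), 1.06) ((88.69, 922), (88.04, 759), 0.65)
```

```bash
python3 - <<'E'
from h import *; from workcell import robot
turn(robot,82.3); robot.pause(.3)
a=robot.grab_frame("top");b=robot.grab_frame("side")
print(head(a,87),head(b,87))
E
```

```text
t 8.64 [ 0.4966 -0.2205  0.0897] ang 82.31 F [1.6 2.  2.7] M [ 0.11 -0.08  0.01] op 0.185 gf 32.8
((86.89, 1927), (87.02, 1287), -0.13) ((87.44, 861), (88.04, 760), -0.6)
```

The top view gives −0.1° and the side view −0.6°, so the pointer is on the tab. Next I release, retreat straight up and check.

```bash
python3 - <<'E'
from h import *; from workcell import robot
robot.grip(.6); show(robot)
robot.move_l([*C,.2],feed=.12)
robot.reach([.42,-.45,.3],Rz(60)); robot.pause(.3); show(robot)
a=robot.grab_frame("top");b=robot.grab_frame("side")
print(head(a,87),head(b,87))
cv2.imwrite("pics/z.png",np.hstack([cv2.resize(a["image"][180:270,330:420],(400,400)),cv2.resize(b["image"][130:220,270:360],(400,400))])[:,:,::-1])
E
```

```text
t 9.47 [ 0.4963 -0.2205  0.0895] ang 82.3 F [ 0.2 -0.1  0.6] M [-0.01 -0.   -0.02] op 0.602 gf 0.0
t 11.87 [ 0.4206 -0.4488  0.2997] ang 60.1 F [ 0.2 -0.9 -0.1] M [-0.04 -0.05  0.01] op 0.598 gf 0.0
((86.89, 1928), (87.02, 1287), -0.13) ((87.46, 853), (88.03, 766), -0.57)
```

View pics/z.png

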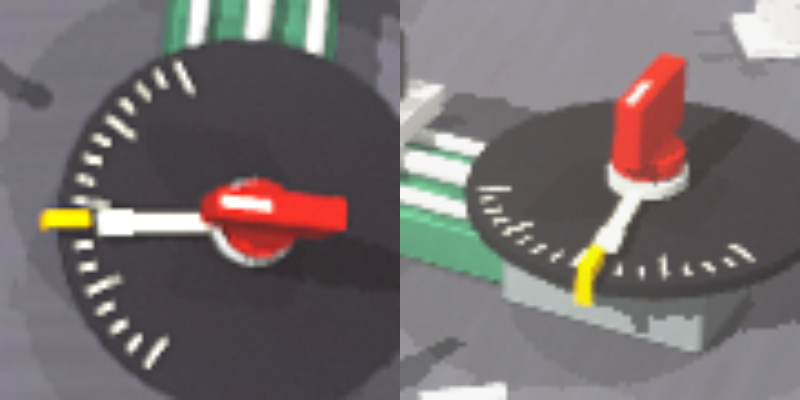

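The pointer head at crop (115,222) lines up with the tab at (65,219), the knob is free and the gripper is clear of it.

```bash
python3 -c "
from workcell import robot
print(robot.job_done())"
```

```text
the job is handed in; nothing more can be done
None
```

The red slide's pointer is at its yellow tab, within about 0.5° by both cameras: I took it about 14.5° beyond anticlockwise, turned it back clockwise, let go, and handed the job in after about 12 s; I never went near the blue slide and the tab did not move.

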